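Tip the weighed grinding balls into the empty compartment

TASK

The plastic weighing scoop on the balance holds five weighed-out steel grinding balls. Lift the scoop off the pan with the balls in it and tip them over its lip into the one empty compartment of the divided tray, so that every ball lands there and none falls into another compartment or onto the bench. Then set the emptied scoop gently back, standing flat near the middle of the weighing pan, without pressing hard on the balance and without disturbing the bottle, the beaker or the calculator.

Things in the scene. Friction and masses are not known exactly. Their poses are not given: they have to be found in the camera images.
- scoop_mid (a point): White rigid plastic weighing scoop, 58 mm wide, 44 mm high, 70 g, loose on the pan, balls in it. Point on its middle plane, half-way up; grip here across the 58 mm width (about 30 N). Axes: +x to the closed back, -x to the pouring lip, z up. The side walls, 2.5 mm thick, are parallel from 27 mm on the -x side of this point to the back's outer face 53 mm on the +x side; a tab juts 15 mm behind it at the rim.
- scoop_lip (a point): Middle of the scoop's open pouring lip, on the upper edge of its floor: 77 mm towards -x from scoop_mid and 15.5 mm above the underside. The opening is 44 mm wide inside (49 mm outside) between walls that taper in and stand 30 mm high here. The floor is flat, then rises 13 mm over the last 50 mm to this lip. Balls roll to the lip end at 7 to 12 degrees lip-down, out over the lip from 20 to 26 degrees; 45 empties it.
- cell_floor (a point): Centre of the floor (top of the dark foam liner, 5 mm above the bench) of the one empty compartment, 64 mm by 64 mm inside. Its axes are the tray's: x and y along the dividers, z up. Which of the six compartments it is changes from run to run.
- tray_rim (a point): Centre of the grey compartment tray, at the height of its rim (48 mm above the bench). Fixed; 140 mm along its x by 208 mm along y; 2 by 3 compartments, pitch 68 mm, outer walls and dividers 4 mm thick and all 48 mm high, with a lip that adds 6 mm round the outside. The five other compartments hold grinding media (balls of 30, 20 and 10 mm, cylinders, discs), all below the rim.
- pan (a point): Centre of the top face of the balance's square steel weighing pan, 180 mm by 180 mm, 78 mm above the bench. Axes: -x to the balance's display, y across, z up. The balance is fixed, 300 mm (x) by 210 mm (y); nothing on it stands higher than the pan, which sinks by about 1 mm for each 6 N pressed on it (4 mm at most). Pan centre is 45 mm on the +x side of the housing's centre.
- ball1: Steel grinding ball, 15 mm diameter, 14 g; this is its centre. Starts on the floor of the scoop.
- ball2: Steel grinding ball, 15 mm diameter, 14 g; this is its centre. Starts on the floor of the scoop.
- ball3: Steel grinding ball, 15 mm diameter, 14 g; this is its centre. Starts on the floor of the scoop.
- ball4: Steel grinding ball, 15 mm diameter, 14 g; this is its centre. Starts on the floor of the scoop.
- ball5: Steel grinding ball, 15 mm diameter, 14 g; this is its centre. Starts on the floor of the scoop.
- bottle_mid (a point): White plastic reagent bottle, 64 mm diameter, 125 mm high, upright and loose; point at mid-height. Bystander.
- beaker_mid (a point): Clear glass beaker, 62 mm diameter at the rim, 75 mm high, upright and loose; point at mid-height. Bystander.
- calculator_mid (a point): Grey pocket calculator, 145 x 85 x 14 mm, lying loose; point at mid-height. Bystander.
- balance: The balance: fixed housing and pan, described at pan; origin under the housing's centre on the bench.
- scoop: The scoop of scoop_mid; origin at the centre of its underside, 22 mm below and 12 mm to the lip's side of that point.
Not all that is in view belongs to the job. Of the things that look like the part that bears cell_floor, the smallest one is meant.

How it is judged (in metres and radians):
On the way, in this order (a step that is already met when the one before it is completed fails the run):
1. the scoop is lifted clear of the pan with all five balls in it (z of scoop_mid in the frame of pan above 0.05 m and angle between scoop_mid's own z axis and vertical below 0.35 rad and distance between each of ball1, ball2, ball3, ball4, ball5 and scoop_mid below 0.07 m), for 0.2 s.
2. all five balls are in the empty compartment (x of ball1 in the frame of cell_floor between -0.033 and 0.033 m and y of ball1 in the frame of cell_floor between -0.033 and 0.033 m and z of each of ball1, ball2, ball3, ball4, ball5 in the frame of cell_floor below 0.036 m and x of ball2 in the frame of cell_floor between -0.033 and 0.033 m and y of ball2 in the frame of cell_floor between -0.033 and 0.033 m and x of ball3 in the frame of cell_floor between -0.033 and 0.033 m and y of ball3 in the frame of cell_floor between -0.033 and 0.033 m and x of ball4 in the frame of cell_floor between -0.033 and 0.033 m and y of ball4 in the frame of cell_floor between -0.033 and 0.033 m and x of ball5 in the frame of cell_floor between -0.033 and 0.033 m and y of ball5 in the frame of cell_floor between -0.033 and 0.033 m), for 0.2 s.
At the end, for the whole second after the job is handed in: All five balls lie at rest in the compartment that was empty, below its rim; the scoop stands flat (within about 6 degrees) and still on the pan, its middle within 50 mm of the pan's centre (all of step 2 and linear speed of each of ball1, ball2, ball3, ball4, ball5 below 0.05 m/s and horizontal distance between scoop_mid and pan below 0.05 m and z of scoop_mid in the frame of pan between 0.017 and 0.027 m and angle between scoop_mid's own z axis and vertical below 0.1 rad and linear speed of scoop below 0.03 m/s); the robot touches nothing.
It fails at once if a ball gets below the height of the tray's rim anywhere but in the empty compartment (another compartment, or the bench) ((height (world z) of ball1 below 0.044 m and not (x of ball1 in the frame of cell_floor between -0.033 and 0.033 m and y of ball1 in the frame of cell_floor between -0.033 and 0.033 m)) or (height (world z) of ball2 below 0.044 m and not (x of ball2 in the frame of cell_floor between -0.033 and 0.033 m and y of ball2 in the frame of cell_floor between -0.033 and 0.033 m)) or (height (world z) of ball3 below 0.044 m and not (x of ball3 in the frame of cell_floor between -0.033 and 0.033 m and y of ball3 in the frame of cell_floor between -0.033 and 0.033 m)) or (height (world z) of ball4 below 0.044 m and not (x of ball4 in the frame of cell_floor between -0.033 and 0.033 m and y of ball4 in the frame of cell_floor between -0.033 and 0.033 m)) or (height (world z) of ball5 below 0.044 m and not (x of ball5 in the frame of cell_floor between -0.033 and 0.033 m and y of ball5 in the frame of cell_floor between -0.033 and 0.033 m))).
It fails at once if the balance is pressed or struck with more than 25 N (contact force between balance and scoop above 25 N or contact force between balance and the arm above 25 N or contact force between balance and the fingers above 25 N).
It fails at once if the scoop is let fall instead of being set down (moves faster than 0.35 m/s with no finger touching it, a fall of about 6 mm or more) (contact force between scoop and the fingers below 0.05 N and linear speed of scoop above 0.35 m/s).
It fails at once if the bottle, beaker or calculator is shifted by more than 20 mm (distance of any of bottle_mid, beaker_mid, calculator_mid from where it was at the start of the episode above 0.02 m).
It fails at once if the bottle or the beaker is tipped by more than 17 degrees (angle between any of bottle_mid, beaker_mid's own z axis and vertical above 0.3 rad).
It also fails if it takes over 56 s, if anything falls off the work surface, if the arm or the gripper's body presses on something with over 40 N, if the wrist force passes 120 N, or if a joint passes its speed limit or range.

ROBOT

A 6-joint arm with a two-finger parallel gripper is mounted at the origin on the work surface. World frame = base frame: x ahead of the robot, y to its left, z up, the work surface at z = 0. Lengths are in m, angles in degrees, forces in N, time in s.
With the tool pointing down it reaches from about 0.25 to 0.725 m from the base axis. Payload 9.7 kg.
Tool frame: the origin (TCP) lies on the centre line of the jaws, within the pads' length; the fingertips stand 19 mm ahead of it and the grasp point (between the pads) is the TCP (bot.tcp_to_tips is the z of the fingertips in the tool frame, in m); z points along the fingers, y is the line along which they close (so a half turn about z gives the same grasp; the last joint's range is limited). The gripper opens to 85 mm and grips with 20 to 120 N. Pads are 22 mm wide; open, the fingers measure 114 mm over their backs; the gripper's body (76 mm by 85 mm) begins 54 mm behind the grasp point. The pads swing forward as they close: fully open they stand 13 mm farther back than shut.
Start: joints at [76.547, 4.979, 10.078, 95.1, 0, 90], TCP at [0.128, 0.535, 0.215] pointing down, gripper open.
Joint ranges: [-179.16, 179.16], [-48.56, 103.87], [-65.8, 70.77], [-126.05, 130.52], [-82.76, 87.17], [-180, 180]. Speed limits (degrees/s): [127.2, 127.2, 147.25, 180, 180, 180].

INTERFACE

Orientations are given as [roll, pitch, yaw] about the fixed x, y, z axes, in that order (R = Rz(yaw) Ry(pitch) Rx(roll)).
In Python, from workcell import bot gives the robot as it stands. The module is installed in compiled form; this text tells all that it offers.
- The arm moves only by the tool play_rows, never from a script. Its argument "increments" is a list of rows, each an object with "slide": the shift along the tool's x, y, z in mm, a list of three; "angular": the turn, a rotation vector about the tool's x, y, z in degrees, a list of three; "claw": the opening, from -1 (shut) to 1 (fully open). In form: [{"slide": [x, y, z], "angular": [rx, ry, rz], "claw": claw}, ...]. A call has 1 to 8 rows; each row shifts and turns the commanded pose from where the row before left it, along the tool's axes as they then stand; what a row does not reach is not made up. A row lasts 1/10 s, in which the tool goes at most 50 mm and 8.59 degrees, less where a joint would pass 70% of its speed; a pose out of reach is approached as far as the arm can. A call is refused whole if a number of a shift passes 50 or a number of a turn 8.59, either way. A call with a gripper value outside its range is refused whole. The fingers move at their own pace and stop on an object; "squeeze" is the grip in N (left out, the last holds). Time passes only in rows, so rows that do not move let the fingers close. It gives the time, the measured TCP pose, the force, the opening and the grip force at its end, in the units of the state.
- bot.get_obs(): the state, without advancing time (a new reading comes with each control period).
- bot.camera(name): name is "scene" or "top"; returns the picture (400x640x3 uint8, red, green, blue); there is no depth.
- bot.camera_info(name): a dict with "fovy" (degrees; the focal length in pixels is half the picture's height over the tangent of half this angle, whatever the lens; pixels are square), "cx", "cy" (the principal point, pixels), "k1" (the pictures are not rectified: a ray, as slopes to the right and down, at radius r is drawn at 1 + k1 r^2 times it, then the intrinsics apply), "R" (3x3) and "t" (3): a world point X has camera coordinates R X + t. Camera axes: x right, y down, z forward; pixel columns grow to the right and rows downward; lengths in m; the calibration is good to about 2 mm. A picture is of the moment at which its call begins. camera_info takes no time and is no camera call.
- bot.job_done(): hands the job in; it is judged then, once.
The state is a dict: "time": time; "q": joint angles; "qd": joint speeds; "joint_efforts": joint torques, N m; "ee_pos": TCP position; "tcp_rot": TCP orientation; "wrist_force": force on the tool from outside, world axes, zero at the start; "torque": the same for the moment, N m; "opening": finger opening in m; "grasp_force": force on a finger pad.
Only numpy, scipy, OpenCV 4.12 (cv2) and the standard library are available. Lean on these libraries where they do the work, as an engineer would, in place of code of your own. Each camera call takes 0.05 s, during which the arm holds its last target. There are 200 camera calls.

## Working session

There is one attempt and no reset: what is moved stays moved. The work goes in short steps, Python scripts to look and compute and a tool call to move; the robot and the scene stay as the last step left them, time stands still between calls to the robot, and variables do not carry over. Pictures are saved under pics/ and viewed, at most 10 in all, crops included, and the job is handed in when it is done.

Besides the shell and the picture viewer there is one more tool, called after "Request:" as a command line: name --argument value ..., lists and objects as JSON in quotes. play_rows: Moves the arm, as the interface text tells. Its arguments: {"type":"object","properties":{"increments":{"type":"array"},"squeeze":{"type":"number"}},"required":["increments"]}

```bash
mkdir -p pics
python3 - <<'E'
from workcell import bot
import cv2
for n in("scene","top"):
    cv2.imwrite(f"pics/{n}0.png",bot.camera(n)[:,:,::-1]); i=bot.camera_info(n); print(n,i)
print(bot.get_obs(), bot.tcp_to_tips)
E
```

```text
scene {'fovy': 56.0280243456128, 'cx': 324.1338853815489, 'cy': 198.64573606607127, 'k1': -0.05979573087460681, 'R': array([[ 3.67023134e-01,  9.30211752e-01, -3.38414303e-04],
       [ 7.62311718e-01, -3.00985163e-01, -5.72964900e-01],
       [-5.33080541e-01,  2.10033396e-01, -8.19579837e-01]]), 't': array([-0.1230679 , -0.42185578,  1.4278106 ])}
top {'fovy': 54.741415060062565, 'cx': 320.63808112018114, 'cy': 204.3847276661165, 'k1': 0.027510189287932137, 'R': array([[ 0.02321792, -0.99971242, -0.00600103],
       [-0.99354132, -0.02240687, -0.1112366 ],
       [ 0.11107015,  0.00854495, -0.99377583]]), 't': array([-0.08844324,  0.60916411,  1.01832467])}
{'time': 0.1, 'q': array([ 7.65472978e+01,  5.00702151e+00,  1.00394657e+01,  9.51004049e+01,
       -4.22990194e-05,  9.00016997e+01]), 'qd': array([-0.06739955, -0.08213266,  0.16173258, -0.09552221,  0.02322007,
       -0.03481174]), 'joint_efforts': array([-1.09532288e-03, -5.21565950e+01,  4.65651512e+01,  1.59829692e-02,
       -1.72221394e-06, -7.05282062e-06]), 'ee_pos': array([0.12790026, 0.53468605, 0.21456711]), 'tcp_rot': array([-1.79932039e+02,  4.43150280e-05,  1.66545598e+02]), 'wrist_force': array([ 0.22199908, -0.35340705,  0.33814447]), 'torque': array([-0.01830565,  0.0452819 , -0.00152109]), 'grasp_force': 0.0, 'opening': 0.08512838839085092} 0.019
```

View pics/top0.png

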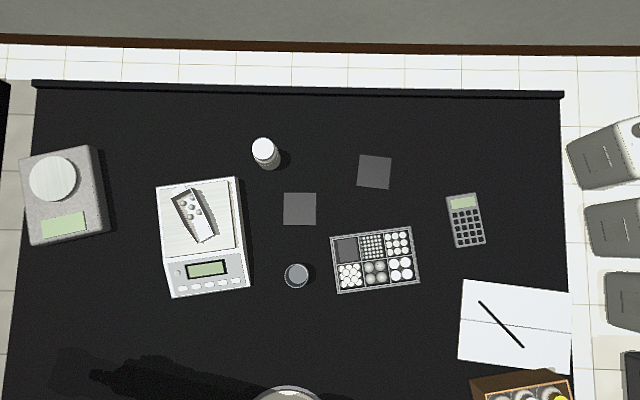

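View pics/scene0.png

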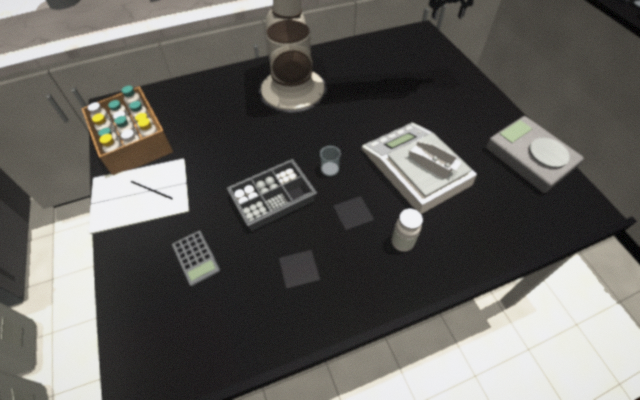

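The top view shows the balance at about (205,235), with the scoop on it at (195,213) and its lip apparently toward the lower right or the upper left. The tray is centred at about (375,260) and its empty cell is at (347,250). The bottle is at (264,150), the beaker at (297,274) and the calculator at (466,220). I'll zoom in on both areas.

```bash
cat > h.py <<'E'
import numpy as np, cv2
from workcell import bot
def K(n):
    i=bot.camera_info(n); f=200/np.tan(np.radians(i["fovy"]/2)); return i,f
def proj(n,X):
    i,f=K(n); c=np.atleast_2d(X)@i["R"].T+i["t"]; s=c[:,:2]/c[:,2:]; s=s*(1+i["k1"]*(s**2).sum(1,keepdims=True)); return s*f+[i["cx"],i["cy"]]
def ray(n,uv):
    i,f=K(n); d=(np.atleast_2d(uv)-[i["cx"],i["cy"]])/f; s=d.copy()
    for _ in range(20): s=d/(1+i["k1"]*(s**2).sum(1,keepdims=True))
    v=np.c_[s,np.ones(len(s))]@i["R"]; return -i["R"].T@i["t"],v
def at_z(n,uv,z):
    o,v=ray(n,uv); return o+v*((z-o[2])/v[:,2:])
E
python3 - <<'E'
from h import *
t=cv2.imread("pics/top0.png"); s=cv2.imread("pics/scene0.png")
a=cv2.resize(t[170:305,145:260],None,fx=5,fy=5,interpolation=2)[:600]   # 575x600
cv2.imwrite("pics/a.png",cv2.resize(t[170:270,150:260],None,fx=6,fy=6,interpolation=2))
b=cv2.resize(s[115:215,355:485],None,fx=6,fy=6,interpolation=2)
cv2.imwrite("pics/b.png",b)
cv2.imwrite("pics/c.png",cv2.resize(t[215:305,320:430],None,fx=6,fy=6,interpolation=2))
print(-K("top")[0]["R"].T@K("top")[0]["t"],proj("top",[[0,0,0],[.128,.535,.215]]),proj("scene",[[0,0,0],[.128,.535,.215]]))
E
```

```text
[ 0.4941777  -0.08346988  1.07921704] [[286.74804883 437.80664111]
 [ 22.08455154 418.63710229]] [[291.91527879  88.20584263]
 [444.03513852  25.55210613]]
```

View pics/a.png

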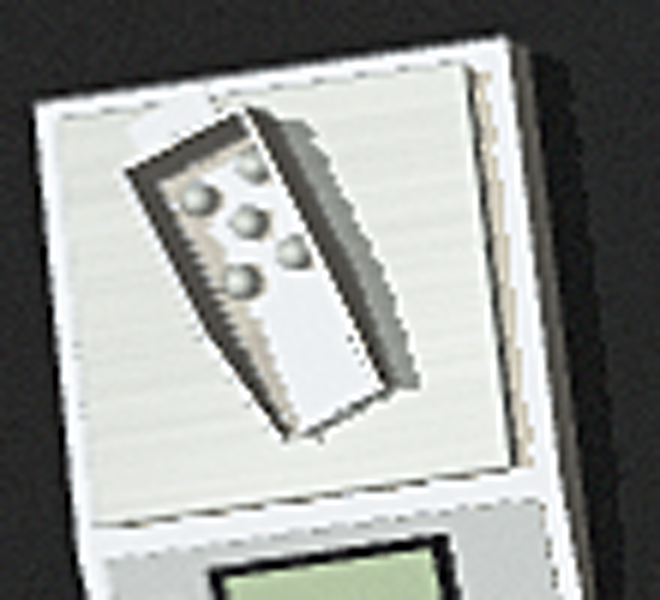

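View pics/b.png

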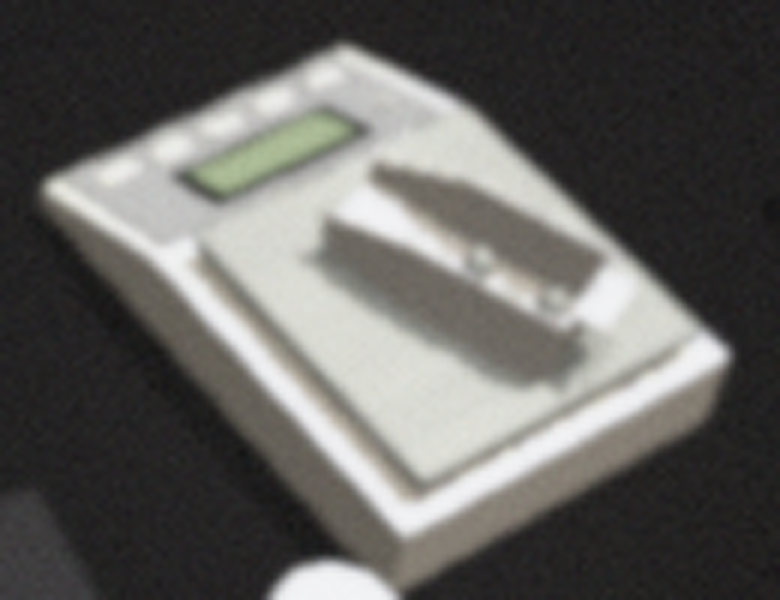

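View pics/c.png

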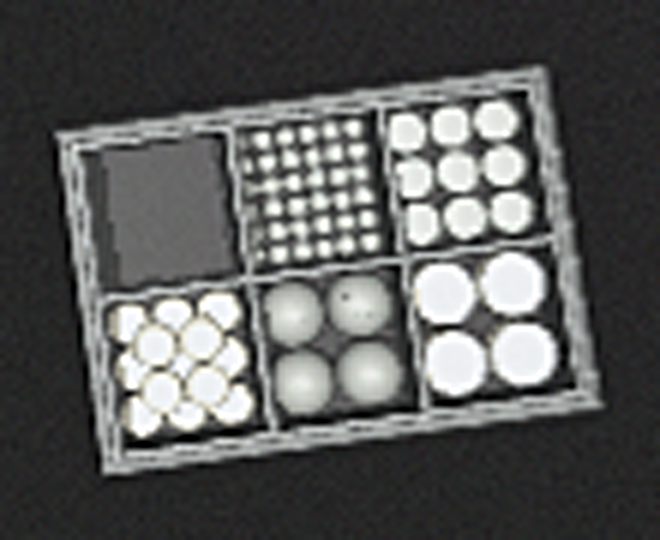

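Crop `a` shows the scoop's back corners at (127,172) and (243,108), and its lip end at (285,437) and (388,388). All five balls are near the back. Pan corners are at (45,115), (468,65), (512,466) and (95,525). Crop `c` shows the tray's outer corners at (57,132), (545,67), (603,405) and (107,473), and the empty cell at the top left.

```bash
cat > fit.py <<'E'
from h import *
from scipy.optimize import least_squares
def fit(pts,uv,x0,n="top"):
    def P(p): c,s=np.cos(p[2]),np.sin(p[2]); return pts@np.array([[c,s,0],[-s,c,0],[0,0,1]])+[p[0],p[1],0]
    r=least_squares(lambda p:(proj(n,P(p))-uv).ravel(),x0); return r.x, np.abs(r.fun).max()
def px(l,ox,oy): return (np.array(l,float)+.5)/6-.5+[ox,oy]
E
python3 - <<'E'
from fit import *
pan=px([(45,115),(468,65),(512,466),(95,525)],150,170)
W=at_z("top",pan,.078); print("pan sides",np.linalg.norm(np.diff(W,axis=0),axis=1))
p,e=fit(np.array([[.09,.09,.078],[.09,-.09,.078],[-.09,-.09,.078],[-.09,.09,.078]]),pan,[.4,.3,0]);print("pan",p,np.degrees(p[2]),e)
tr=px([(57,132),(545,67),(603,405),(107,473)],320,215)
W=at_z("top",tr,.046); print("tray sides",np.linalg.norm(np.diff(W,axis=0),axis=1))
a,b=.076,.110
p,e=fit(np.array([[a,b,.046],[a,-b,.046],[-a,-b,.046],[-a,b,.046]]),tr,[.4,-.2,0]);print("tray",p,np.degrees(p[2]),e)
c,s=np.cos(p[2]),np.sin(p[2]); q=p[:2]+np.array([[c,-s],[s,c]])@[.034,.068]; print("cell",q, (proj("top",[*q,.005])-[320,215])*6)
sc=px([(127,172),(243,108),(388,388),(285,437)],150,170)
for zl in(.108,.1235):
    r,e=fit(np.array([[.053,.029,.122],[.053,-.029,.122],[-.077,-.0245,zl],[-.077,.0245,zl]]),sc,[.4,.3,.5]);print("scoop",zl,r,np.degrees(r[2]),e)
# scene check: back top corner & lip floor projections in crop b
c,s=np.cos(r[2]),np.sin(r[2]);
M=np.array([[.053,.029,.122],[.053,-.029,.122],[-.077,-.022,.0935],[-.077,.022,.0935],[.068,0,.122]])
X=M@np.array([[c,s,0],[-s,c,0],[0,0,1]])+[r[0],r[1],0]
print("scene b", (proj("scene",X)-[355,115])*6)
B=at_z("top",px([(200,198),(255,163),(250,222),(293,252),(243,281)],150,170),.078+.0025+.0075)
print("balls rel scoop",(B[:,:2]-r[:2])@np.array([[c,-s],[s,c]]))
print("bottle",at_z("top",[(263,143)],.125),"beaker",at_z("top",[(297,270)],.075),"calc",at_z("top",[(466,220)],.014))
E
```

```text
pan sides [0.18447152 0.17599186 0.17872499]
pan [0.56323973 0.24678359 0.16366722] 9.377440754052794 1.22832504625012
tray sides [0.21883094 0.14907574 0.21867265]
tray [ 0.46714211 -0.21955996  0.16013514] 9.17506771694426 0.732844607492126
cell [ 0.48986439 -0.14700862] [[155.75126163 208.55451381]]
scoop 0.108 [0.57683391 0.24909139 0.52634839] 30.15754110170086 0.8798984056853669
scoop 0.1235 [0.5765263  0.24699792 0.55213641] 31.635085790306608 1.1600226474815543
scene b [[607.05469622 251.23595236]
 [553.59434588 326.3718671 ]
 [306.70319492 231.7916915 ]
 [349.80591168 179.60138247]
 [609.7040832  303.06600049]]
balls rel scoop [[ 0.03887385  0.01524809]
 [ 0.04036695 -0.01225409]
 [ 0.01890395  0.00167706]
 [-0.00180089 -0.00806935]
 [-0.00201034  0.0162541 ]]
bottle [[0.75373593 0.07412027 0.125     ]] beaker [[ 0.43570028 -0.01813699  0.075     ]] calc [[ 0.57910674 -0.47426651  0.014     ]]
```

Request:
play_rows --increments '[{"slide":[-42,-14.5,0],"angular":[0,0,0],"claw":1},{"slide":[-42,-14.5,0],"angular":[0,0,0],"claw":1},{"slide":[-42,-14.5,0],"angular":[0,0,0],"claw":1},{"slide":[-42,-14.5,0],"angular":[0,0,0],"claw":1},{"slide":[-42,-14.5,0],"angular":[0,0,0],"claw":1},{"slide":[-42,-14.5,0],"angular":[0,0,0],"claw":1},{"slide":[-42,-14.5,0],"angular":[0,0,0],"claw":1},{"slide":[-42,-14.5,0],"angular":[0,0,0],"claw":1}]' --squeeze 30

```text
time: 0.9
ee_pos: [0.429, 0.3426, 0.2149]
tcp_rot: [-180.0, -0.0, 166.5]
wrist_force: [0.1, 0.1, 0.1]
opening: 0.0856
grasp_force: 0.0
```

Request:
play_rows --increments '[{"slide":[-42,-14.5,0],"angular":[0,0,0],"claw":1},{"slide":[-42,-14.5,0],"angular":[0,0,0],"claw":1},{"slide":[0,0,0],"angular":[0,0,-8],"claw":1},{"slide":[0,0,0],"angular":[0,0,-8],"claw":1},{"slide":[0,0,0],"angular":[0,0,-8],"claw":1},{"slide":[0,0,0],"angular":[0,0,-8],"claw":1},{"slide":[0,0,0],"angular":[0,0,-8],"claw":1},{"slide":[0,0,0],"angular":[0,0,-4],"claw":1}]'

```text
time: 1.7
ee_pos: [0.5026, 0.2961, 0.2147]
tcp_rot: [-180.0, -0.0, -149.2]
wrist_force: [-0.0, 0.8, 0.8]
opening: 0.0853
grasp_force: 0.0
```

```bash
cat >> fit.py <<'E'
from scipy.spatial.transform import Rotation as Ro
def state():
    o=bot.get_obs(); R=Ro.from_euler("xyz",o["tcp_rot"],degrees=True)
    return o,np.array(o["ee_pos"]),R
def go(target,rpy=None):
    o,p,R=state(); print("t",o["time"],"q",np.round(o["q"],1),"p",p.round(4),"rpy",np.round(o["tcp_rot"],2),"open",o["opening"],"gf",o["grasp_force"])
    print("slide mm",(R.inv().apply(np.array(target)-p)*1000).round(1))
    if rpy is not None: print("turn",np.degrees((R.inv()*Ro.from_euler("xyz",rpy,degrees=True)).as_rotvec()).round(2))
E
python3 - <<'E'
from fit import *
# joint fit of scoop in both views
s=px([(127,172),(243,108),(388,388),(285,437)],150,170)
T=np.array([[.053,.029,.122],[.053,-.029,.122],[-.077,-.0245,.108],[-.077,.0245,.108]])
b=px([(325,213),(382,165),(606,258)],355,115)
B=np.array([[-.077,-.0245,.108],[-.077,.0245,.108],[.053,.029,.122]])
def P(p,q): c,s=np.cos(p[2]),np.sin(p[2]); return q@np.array([[c,s,0],[-s,c,0],[0,0,1]])+[p[0],p[1],0]
f=lambda p:np.r_[(proj("top",P(p,T))-s).ravel(),(proj("scene",P(p,B))-b).ravel()]
r=least_squares(f,[.577,.248,.53]);print(r.x,np.degrees(r.x[2]),r.fun.round(1))
go([*r.x[:2],.215],[180,0,180+np.degrees(r.x[2])])
E
```

```text
[0.57769068 0.24947929 0.51550295] 29.53614346995898 [-0.8 -0.6  0.9 -0.8 -0.2 -0.6 -0.6  0.6 -1.   0.1 -2.  -1.3  1.6 -0.1]
t 1.7 q [30.5  9.7 15.2 95.6 -0.  -0.3] p [0.5026 0.2961 0.2147] rpy [-1.8000e+02 -5.0000e-02 -1.4915e+02] open 0.08532842204968269 gf 0.0
slide mm [-40.6 -78.5  -0.3]
turn [-0.   -0.05  1.31]
```

Request:
play_rows --increments '[{"slide":[-20,-39,0],"angular":[0,0,0.4],"claw":1},{"slide":[-20,-39,0],"angular":[0,0,0.4],"claw":1},{"slide":[0,0,30],"angular":[0,0,0],"claw":1},{"slide":[0,0,30],"angular":[0,0,0],"claw":1},{"slide":[0,0,20],"angular":[0,0,0],"claw":1},{"slide":[0,0,10],"angular":[0,0,0],"claw":1},{"slide":[0,0,10],"angular":[0,0,0],"claw":1},{"slide":[0,0,0],"angular":[0,0,0],"claw":1}]'

```text
time: 2.5
ee_pos: [0.5763, 0.249, 0.1144]
tcp_rot: [180.0, -0.1, -150.2]
wrist_force: [0.4, -0.3, 0.8]
opening: 0.0854
grasp_force: 0.0
```

Run:
```python
from fit import *
go([.577,.249,.104],[180,0,-150])
cv2.imwrite("pics/d.png",cv2.resize(bot.camera("top")[160:270,140:260,::-1],None,fx=5,fy=5,interpolation=2))
```

```text
t 2.5 q [23.4 14.9 10.3 85.4 -0.  -6.4] p [0.5763 0.249  0.1144] rpy [ 1.7999e+02 -7.0000e-02 -1.5024e+02] open 0.08541905648471435 gf 0.0
slide mm [-0.6 -0.4 10.4]
turn [ 0.01 -0.07 -0.24]
```

View pics/d.png

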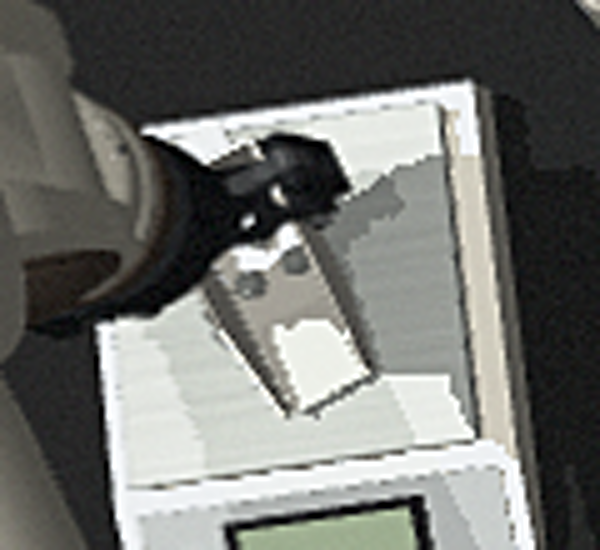

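The gripper straddles the scoop, with one finger on each side at about (300,180) and (225,240). The balls are still inside. I'll lower 10 mm and close.

Request:
play_rows --increments '[{"slide":[0,0,5],"angular":[0,0,0],"claw":1},{"slide":[0,0,5],"angular":[0,0,0],"claw":0.6},{"slide":[0,0,0],"angular":[0,0,0],"claw":0.4},{"slide":[0,0,0],"angular":[0,0,0],"claw":0.2},{"slide":[0,0,0],"angular":[0,0,0],"claw":0},{"slide":[0,0,0],"angular":[0,0,0],"claw":-1},{"slide":[0,0,0],"angular":[0,0,0],"claw":-1},{"slide":[0,0,0],"angular":[0,0,0],"claw":-1}]' --squeeze 30

```text
time: 3.35
ee_pos: [0.5767, 0.2491, 0.1053]
tcp_rot: [180.0, 0.0, -150.3]
wrist_force: [-0.1, -0.4, 0.3]
opening: 0.0003
grasp_force: 0.0
```

Run:
```python
from fit import *
go([.577,.249,.104],[180,0,-150])
a=cv2.resize(bot.camera("top")[160:270,140:260,::-1],(400,367),interpolation=2)
b=cv2.resize(bot.camera("scene")[95:205,365:485,::-1],(400,367),interpolation=2)
cv2.imwrite("pics/e.png",np.hstack([a,b]))
```

```text
t 3.35 q [23.4 14.9  9.3 84.3  0.  -6.4] p [0.5767 0.2491 0.1053] rpy [ 1.8000e+02  1.0000e-02 -1.5025e+02] open 0.000312797711829503 gf 0.0
slide mm [-0.3 -0.2  1.3]
turn [ 0.    0.01 -0.25]
```

View pics/e.png

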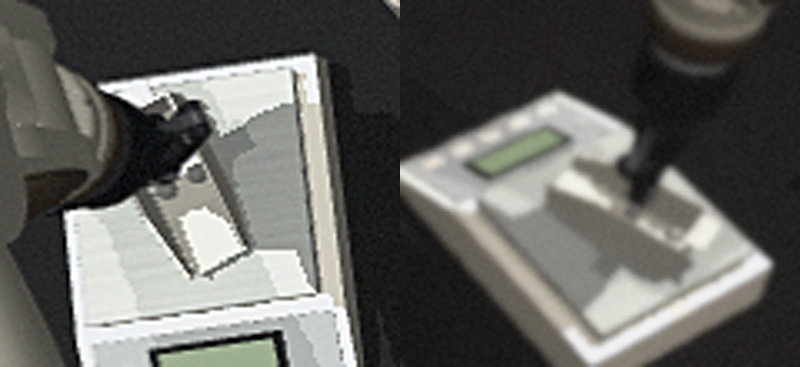

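The fingers shut with nothing between them. The scoop hasn't moved: its lip is still at about (214,235) and (199,242). I'll project the fingertip into both views to see how high it really is.

Run:
```python
from fit import *
for z in (.086,.105,.125,.15):
    print(z,((proj("top",[.5767,.2491,z])-[140,160])*3.333).round(),((proj("scene",[.5767,.2491,z])-[365,95])*3.333+[400,0]).round())
a=bot.camera("top")[170:230,160:230,::-1]; b=bot.camera("scene")[115:185,410:480,::-1]
cv2.imwrite("pics/f.png",np.hstack([cv2.resize(a,(400,343),interpolation=2),cv2.resize(b,(400,343),interpolation=2)]))
```

```text
0.086 [[182. 175.]] [[626. 225.]]
0.105 [[174. 173.]] [[631. 211.]]
0.125 [[165. 170.]] [[636. 196.]]
0.15 [[153. 167.]] [[643. 176.]]
```

View pics/f.png

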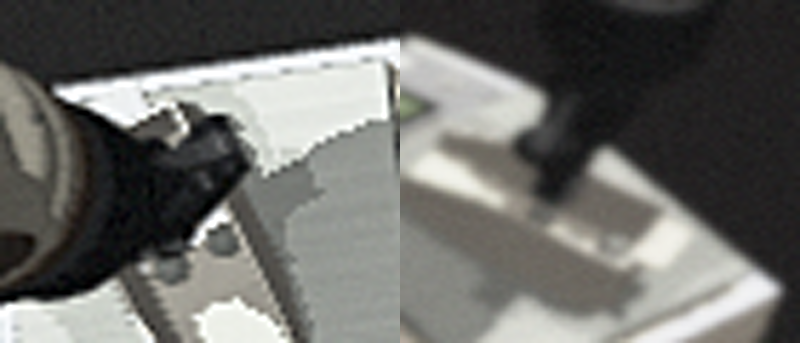

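Neither ball 4 at (198,212) nor ball 5 at (189,217) moved. In the scene view the shut tips end near z≈0.117 on the tool axis, so the fingertips sit higher than their nominal position and closed above the rim. I'll raise the tool and measure the tip height by differencing shut and open pictures.

Request:
play_rows --increments '[{"slide":[0,0,-15],"angular":[0,0,0],"claw":-1},{"slide":[0,0,-15],"angular":[0,0,0],"claw":-1},{"slide":[0,0,-15],"angular":[0,0,0],"claw":-1},{"slide":[0,0,-15],"angular":[0,0,0],"claw":-1},{"slide":[0,0,0],"angular":[0,0,0],"claw":-1},{"slide":[0,0,0],"angular":[0,0,0],"claw":-1}]'

```text
time: 4.15
ee_pos: [0.577, 0.2492, 0.166]
tcp_rot: [-180.0, 0.1, -150.3]
wrist_force: [-0.2, 0.1, 0.5]
opening: -0.0001
grasp_force: 0.0
```

Run:
```python
from fit import *
go([.577,.249,.104])
for n in("top","scene"): np.save(f"s_{n}.npy",bot.camera(n))
```

```text
t 4.15 q [23.4 15.2 16.2 91.  -0.  -6.4] p [0.577  0.2492 0.166 ] rpy [-1.7999e+02  9.0000e-02 -1.5025e+02] open -9.399600303267167e-05 gf 0.0
slide mm [ 0.2 -0.2 62. ]
```

Request:
play_rows --increments '[{"slide":[0,0,0],"angular":[0,0,0],"claw":1},{"slide":[0,0,0],"angular":[0,0,0],"claw":1},{"slide":[0,0,0],"angular":[0,0,0],"claw":1},{"slide":[0,0,0],"angular":[0,0,0],"claw":1},{"slide":[0,0,0],"angular":[0,0,0],"claw":1},{"slide":[0,0,0],"angular":[0,0,0],"claw":1},{"slide":[0,0,0],"angular":[0,0,0],"claw":1}]'

```text
time: 4.95
ee_pos: [0.5766, 0.2491, 0.1652]
tcp_rot: [180.0, 0.0, -150.3]
wrist_force: [0.0, 0.5, -0.8]
opening: 0.0854
grasp_force: 0.0
```

Run:
```python
from fit import *
o,p,R=state(); print(p,o["opening"],o["tcp_rot"])
ims=[]
for n in("top","scene"):
    a=np.load(f"s_{n}.npy"); b=bot.camera(n); np.save(f"o_{n}.npy",b)
    T=lambda q:proj(n,R.apply(np.array(q)/1000)+p)
    print(n,"axis z0,19",T([[0,0,0],[0,0,19]]).round(1).tolist(),"pads open",T([[0,y,z] for y in(-43,43) for z in(0,6,19)]).round(1).tolist())
    c=T([0,0,0])[0].astype(int)
    f=lambda im:cv2.resize(im[c[1]-40:c[1]+40,c[0]-50:c[0]+50,::-1],(400,300),interpolation=2)
    def mark(im,q,col):
        g=f(im).copy()
        for u,v in (T(q)-c+[50,40])*[4,3.75]: cv2.circle(g,(int(u),int(v)),2,col,-1)
        return g
    ims.append(np.hstack([mark(a,[[0,0,-20],[0,0,0],[0,0,19]],(0,0,255)),mark(b,[[0,y,z] for y in(-43,43) for z in(-13,6)],(0,0,255))]))
cv2.imwrite("pics/g.png",np.vstack(ims))
```

```text
[0.57662288 0.2490743  0.16520628] 0.08542559898097228 [ 1.79999413e+02  3.19564299e-03 -1.50252824e+02]
top axis z0,19 [[183.7, 209.6], [186.5, 210.3]] pads open [[200.0, 201.0], [200.8, 201.3], [202.5, 201.9], [167.3, 218.2], [168.3, 218.4], [170.5, 218.8]]
scene axis z0,19 [[439.4, 144.0], [437.7, 148.6]] pads open [[431.8, 153.0], [431.3, 154.4], [430.2, 157.6], [446.6, 135.3], [446.1, 136.8], [444.9, 140.0]]
```

View pics/g.png

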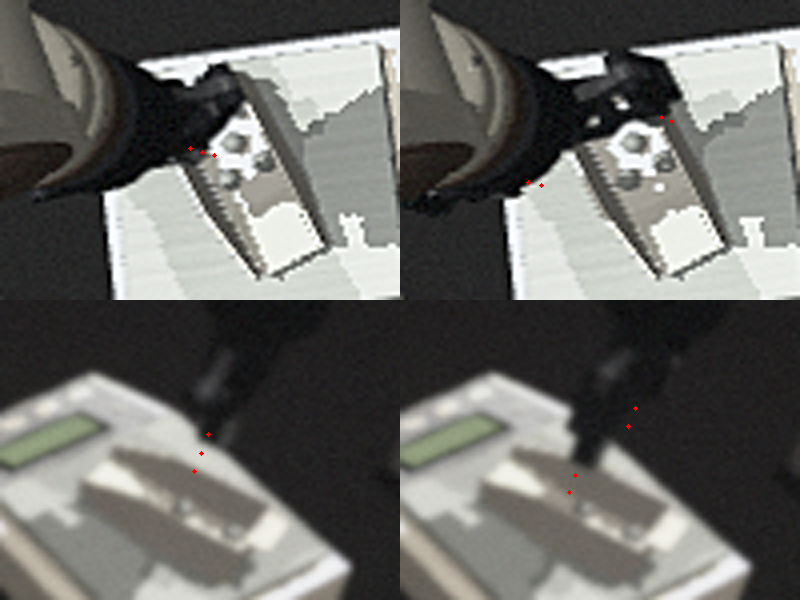

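In the scene view, the shut fingers end near (215,440), but the projected tip dot is at (194,471). The open near finger ends near (582,463) instead of (570,492). So the real tips look about 30 mm higher than nominal. I'll put numbers on this with masks instead of spending another picture.

Run:
```python
import numpy as np,cv2
for n,(r0,r1,c0,c1) in {"scene":(118,164,415,470),"top":(178,225,160,222)}.items():
    s=np.load(f"s_{n}.npy").max(2).astype(int); o=np.load(f"o_{n}.npy").max(2).astype(int)
    print(n,"rows from",r0,"cols from",c0)
    for r in range(r0,r1):
        # B: dark in both, O: dark only open, S: dark only shut
        print(r,"".join(".SOB"[(o[r,c]<62)*2+(s[r,c]<62)] for c in range(c0,c1)))
```

```text
scene rows from 118 cols from 415
118 BBBBBBBBBBBBBBBBBBBBBBBBBBBBBBBBBBBBBBBBBBBBBBBBBBBBBBB
119 BBBBBBBBBBBBBBBBBBBBBBBBBBBBBBBBBBBBBBBBBBBBBBBBBBBBBBB
120 BBBBBBBBBBBBBBBBBBBBBBBBBBBBBBBBBBBBBBBBBBBBBBBBBBBBBBB
121 BBBBBBBBBBBBBBBBBBBBBBBBBSSSBBBBBBBBBBBBBBBBBBBBBBBBBBB
122 BBBBBBBBBBBBBBBBBBBBBBBBBSSBBBBBBBBBBBBBBBBBBBBBBBBBBBB
123 ..BBBBBBBBBBBBBBBBBBBBBBBBBOBBBBBBBBBBBBBBBBBBBBBBBBBBB
124 .....BBBBBBBBBBBBBBBBBBBBBOOBBBBBBBBBBBBBBBBBBBBBBBBBBB
125 .......BBBBBBBBBBBBBBBBBBOOOBBBBBBBBBBBBBBBBBBBBBBBBBBB
126 ........SBBBBBBBBBBBBBBBOOOBBBBBBBBBBBBBBBBBBBBBBBBBBBB
127 ...........BBBBBBBBBBBBBOOOBBBBBBBBBBBBBBBBBBBBBBBBBBBB
128 .............BBBBBBBBBBBBOBBBBBBBBBBBBBBBBBBBBBBBBBBBBB
129 ..............BBBBBBBBBBBBBBBBBBBBBBBBBBBBBBBBBBBBBBBBB
130 ................BBBBBBBBBBBBBBBBBBBBBBBBBBBBBBBBBBBBBBB
131 .................OBBBBBBBBBBBBBBBBBBBBBBBBBBBBBBBBBBBBB
132 ..................OOBBBBBBBBBBBBBBBBBBBBBBBBBBBBBBBBBBB
133 ..................OOOBBBBBBBBBBBBBBBBBBBBBBBBBBBBBBBBBB
134 .................OOOOOBBBBBBBBBBBBBBBBBBBBBBBBBBBBBBBBB
135 .................OOOOOOBBBBBBBBBBBBBBBBBBB
[... 4174 characters left out ...]
..............................
215 BBBBBBBBO.....................................................
216 BBBBBBBO............B.........................................
217 BBBBBB........................................................
218 BBBB.................S........................................
219 BOO...........................................................
220 OOO...................S.......................................
221 .O............................................................
222 .......................S......................................
223 ..............................................................
224 ........................S.....................................
```

Run:
```python
from fit import *
o,p,R=state()
for nm,a,b in(("open",(197,200.5),(434.5,146)),("shut",(178,211.5),(442.5,140.5))):
    r=least_squares(lambda X:np.r_[proj("top",X)[0]-a,proj("scene",X)[0]-b],[.57,.25,.16]); print(nm,r.x,"tool frame mm",R.inv().apply(r.x-p)*1000,r.fun.round(1))
```

```text
open [0.59667232 0.2116948  0.19118727] tool frame mm [  1.14359831 -42.38672707 -25.97085163] [-0.6 -0.3 -0.7  0.1]
shut [0.57146546 0.26088224 0.16950521] tool frame mm [-1.37298225 12.82595061 -4.28839454] [-0.1 -0.  -0.1  0. ]
```

Triangulation puts the open tips at tool z ≈ −26 mm (nominal +6) and the shut tips at ≈ −4 to −10 mm (nominal +19). x and y agree. So the real grasp point is about 30 mm behind the reported TCP, which explains closing above the rim. I'll go down to a reported z of about 0.071.

Request:
play_rows --increments '[{"slide":[0,0,30],"angular":[0,0,0],"claw":1},{"slide":[0,0,25],"angular":[0,0,0],"claw":1},{"slide":[0,0,15],"angular":[0,0,0],"claw":1},{"slide":[0,0,10],"angular":[0,0,0],"claw":1},{"slide":[0,0,8],"angular":[0,0,0],"claw":1},{"slide":[0,0,6],"angular":[0,0,0],"claw":1},{"slide":[0,0,0],"angular":[0,0,0],"claw":1},{"slide":[0,0,0],"angular":[0,0,0],"claw":1}]'

```text
time: 5.85
ee_pos: [0.5769, 0.2492, 0.0718]
tcp_rot: [-180.0, 0.0, -150.3]
wrist_force: [0.2, -0.2, 0.2]
opening: 0.0852
grasp_force: 0.0
```

Request:
play_rows --increments '[{"slide":[0,0,0],"angular":[0,0,0],"claw":0.6},{"slide":[0,0,0],"angular":[0,0,0],"claw":0.5},{"slide":[0,0,0],"angular":[0,0,0],"claw":0.4},{"slide":[0,0,0],"angular":[0,0,0],"claw":0.3},{"slide":[0,0,0],"angular":[0,0,0],"claw":0.3}]' --squeeze 30

```text
time: 6.35
ee_pos: [0.5767, 0.2494, 0.0716]
tcp_rot: [180.0, 0.0, -150.2]
wrist_force: [-0.1, 1.2, 2.3]
opening: 0.0573
grasp_force: 35.3
```

The scoop is gripped: opening 57 mm at 35 N. Lifting.

Request:
play_rows --increments '[{"slide":[0,0,0],"angular":[0,0,0],"claw":-1},{"slide":[0,0,0],"angular":[0,0,0],"claw":-1},{"slide":[0,0,-3],"angular":[0,0,0],"claw":-1},{"slide":[0,0,-8],"angular":[0,0,0],"claw":-1},{"slide":[0,0,-12],"angular":[0,0,0],"claw":-1},{"slide":[0,0,-15],"angular":[0,0,0],"claw":-1},{"slide":[0,0,-15],"angular":[0,0,0],"claw":-1},{"slide":[0,0,-15],"angular":[0,0,0],"claw":-1}]' --squeeze 30

```text
time: 7.15
ee_pos: [0.5768, 0.2491, 0.1411]
tcp_rot: [-180.0, 0.1, -150.3]
wrist_force: [0.6, 0.0, -1.8]
opening: 0.0575
grasp_force: 34.8
```

Request:
play_rows --increments '[{"slide":[0,0,-10],"angular":[0,0,0],"claw":-1},{"slide":[0,0,-5],"angular":[0,0,0],"claw":-1},{"slide":[0,0,0],"angular":[0,0,0],"claw":-1},{"slide":[0,0,0],"angular":[0,0,0],"claw":-1},{"slide":[0,0,0],"angular":[0,0,0],"claw":-1}]'

```text
time: 7.65
ee_pos: [0.5763, 0.249, 0.1533]
tcp_rot: [180.0, -0.1, -150.2]
wrist_force: [-1.0, 0.5, -1.1]
opening: 0.0576
grasp_force: 34.8
```

Run:
```python
from fit import *
o,p,R=state(); print(p,o["opening"],o["tcp_rot"],o["wrist_force"])
t=bot.camera("top"); s=bot.camera("scene"); np.save("l_top.npy",t); np.save("l_scene.npy",s)
m=p+R.apply([0,0,-.029]); yaw=np.radians(o["tcp_rot"][2]+180)
c,sn=np.cos(yaw),np.sin(yaw)
M=np.array([[-.077,-.022,-.0065],[-.077,.022,-.0065],[.053,.029,.022],[.053,-.029,.022],[-.077,-.0245,.008],[-.077,.0245,.008],[-.027,-.029,.022]])
X=M@np.array([[c,sn,0],[-sn,c,0],[0,0,1]])+m
ims=[]
for n,im in(("top",t),("scene",s)):
    u=proj(n,X); print(n,u.round(1).tolist()); c0=proj(n,m)[0].astype(int)-[60,50]
    g=cv2.resize(im[c0[1]:c0[1]+100,c0[0]:c0[0]+120,::-1],(400,333),interpolation=2)
    for a in (u-c0+.5)*10/3: cv2.circle(g,(int(a[0]),int(a[1])),2,(0,0,255),-1)
    ims.append(g)
cv2.imwrite("pics/h.png",np.hstack(ims))
```

```text
[0.57628683 0.24896303 0.15329778] 0.057636495378758895 [ 1.79987690e+02 -7.77668119e-02 -1.50249786e+02] [-1.00740916  0.5454102  -1.05724332]
top [[205.3, 233.7], [188.2, 242.7], [155.8, 193.7], [178.8, 181.8], [204.3, 232.9], [185.0, 243.2], [194.4, 212.4]]
scene [[412.1, 133.0], [420.0, 124.5], [465.4, 136.9], [455.5, 149.3], [412.6, 129.8], [421.5, 120.2], [428.8, 135.4]]
```

View pics/h.png

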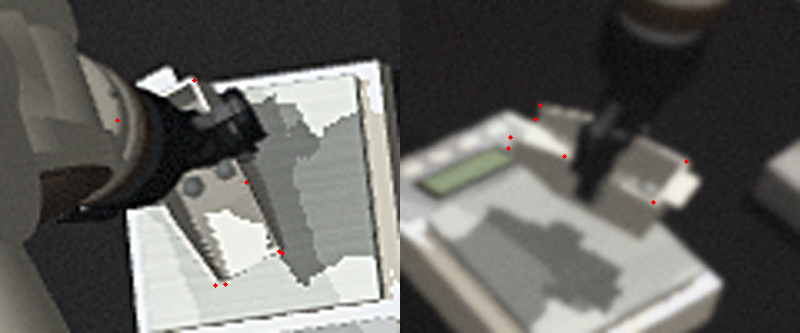

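The picture shows the scoop in the gripper, level and clear of the pan, with balls inside. In the top view my projected lip dots at (225,284) and (279,251) sit on the real lip. Next I'll carry it over bare bench, turn it to the tray's heading, and test how the tool offset behaves with a safe lip-up tilt.

Request:
play_rows --increments '[{"slide":[5,-8,0],"angular":[0,0,0],"claw":-1},{"slide":[10,-16,0],"angular":[0,0,0],"claw":-1},{"slide":[10,-16,0],"angular":[0,0,0],"claw":-1},{"slide":[10,-16,0],"angular":[0,0,0],"claw":-1},{"slide":[10,-16,0],"angular":[0,0,0],"claw":-1},{"slide":[10,-16,0],"angular":[0,0,0],"claw":-1},{"slide":[10,-16,0],"angular":[0,0,0],"claw":-1},{"slide":[10,-16,0],"angular":[0,0,0],"claw":-1}]'

```text
time: 8.55
ee_pos: [0.5709, 0.1056, 0.1544]
tcp_rot: [-180.0, 0.0, -150.3]
wrist_force: [0.3, -0.2, -1.2]
opening: 0.0577
grasp_force: 34.8
```

Request:
play_rows --increments '[{"slide":[10,-16,0],"angular":[0,0,0],"claw":-1},{"slide":[9,-16,0],"angular":[0,0,0],"claw":-1},{"slide":[5,-9,0],"angular":[0,0,2],"claw":-1},{"slide":[0,0,0],"angular":[0,0,4],"claw":-1},{"slide":[0,0,0],"angular":[0,0,4],"claw":-1},{"slide":[0,0,0],"angular":[0,0,4],"claw":-1},{"slide":[0,0,0],"angular":[0,0,4],"claw":-1},{"slide":[0,0,0],"angular":[0,0,2.5],"claw":-1}]'

```text
time: 9.35
ee_pos: [0.5704, 0.0596, 0.1542]
tcp_rot: [180.0, 0.0, -171.0]
wrist_force: [-0.7, 0.3, -1.7]
opening: 0.0573
grasp_force: 34.8
```

```bash
cat > lip.py <<'E'
from fit import *
def hyp():
    o,p,R=state(); L=np.array([-.077,-.0245,.008]),np.array([-.077,.0245,.008]),np.array([-.077,-.022,-.0065]),np.array([-.077,.022,-.0065])
    # scoop frame in tool: x=-tool x, y=tool y, z=-tool z
    F=np.diag([-1,1,-1]); out={}
    for nm,m in(("tool",p+R.apply([0,0,-.0286])),("world",p+[0,0,.0286])):
        out[nm]=[m+R.apply(F@l) for l in L]
    return o,p,out
if __name__=="__main__":
    o,p,h=hyp(); print(o["time"],p.round(4),np.round(o["tcp_rot"],2))
    for n in("top","scene"):
        im=bot.camera(n); np.save(f"k_{n}_{int(o['time']*100)}.npy",im); g=im.min(2).astype(int)
        for k in h: print(n,k,proj(n,np.array(h[k])).round(1).tolist())
        c=proj(n,np.array(h["tool"])).mean(0).astype(int); r0,c0=c[1]-16,c[0]-20
        print("rows from",r0,"cols from",c0)
        for r in range(r0,r0+32): print(r,"".join(".:+#"[min(3,g[r,q]//56)] for q in range(c0,c0+42)))
E
python3 lip.py
```

```text
9.35 [0.5704 0.0596 0.1542] [ 1.7999e+02  1.0000e-02 -1.7103e+02]
top tool [[276.3, 244.8], [255.0, 247.7], [276.0, 245.0], [257.2, 247.5]]
top world [[276.3, 244.8], [255.0, 247.7], [276.0, 245.0], [257.2, 247.5]]
rows from 230 cols from 246
230 +:::::::::::.+###############+:...........
231 #:::::::::::.+###############+:...........
232 #::::::::::::+###############+:...........
233 #:::::::::::.+################:...........
234 #::::::::::::+################:...........
235 #:::::::::::.+################:...........
236 #:::::::::::.+################:...........
237 #+::::::::::.+################:...........
238 ##:::::::::::+################:...........
239 ##::::::::::.+################:...........
240 ##::::::::::.+################+...........
241 ##::::::::::.#################+...........
242 ##+:::::::::.+################+...........
243 ##+:::::::::.#################+...........
244 ###:::::::::.###############+#+...........
245 ###:::::::::.########++::.................
246 ###+:::::::::#++::........................
247 ###+:::::::::.............................
248 ####:::
[... 1631 characters left out ...]
..............::......:::::...............
140 .............::::......:..................
141 ..............:+::........................
142 ..............::::........................
143 ..............:::.........................
144 ..............:::........................:
145 ..............:::.......................::
146 ...............::.......................::
147 ................:......................:::
148 ............................::::......::::
149 ...........................:+++:.....:::::
150 ...........................:+++:....::+:::
151 ............................:++:.:::++++::
152 .............................::.::++++++::
153 ................................:+###++++:
```

Request:
play_rows --increments '[{"slide":[0,0,0],"angular":[0,3,0],"claw":-1},{"slide":[0,0,0],"angular":[0,5,0],"claw":-1},{"slide":[0,0,0],"angular":[0,5,0],"claw":-1},{"slide":[0,0,0],"angular":[0,5,0],"claw":-1},{"slide":[0,0,0],"angular":[0,5,0],"claw":-1},{"slide":[0,0,0],"angular":[0,2,0],"claw":-1},{"slide":[0,0,0],"angular":[0,0,0],"claw":-1}]'

```text
time: 10.15
ee_pos: [0.5711, 0.06, 0.1519]
tcp_rot: [180.0, -25.2, -170.7]
wrist_force: [0.7, 0.5, -1.4]
opening: 0.0574
grasp_force: 34.8
```

```bash
python3 lip.py
```

```text
10.15 [0.5711 0.06   0.1519] [ 179.97  -25.19 -170.73]
top tool [[273.6, 234.1], [251.7, 237.1], [273.5, 237.1], [254.2, 239.8]]
top world [[274.1, 239.5], [252.1, 242.6], [274.1, 242.5], [254.6, 245.2]]
rows from 221 cols from 243
221 ######++++++++++::::.########++::........:
222 ######++++++++++::::.########++::.......::
223 ######++++++++++::::.########++::........:
224 ######++++++++++:::::########++::........:
225 #######+++++++++:::::+#######++::.........
226 ######++++++++++:::::+#######++::.........
227 #######+++++++++:::::+#######++::.........
228 #######++++++++++:::::#######++::.........
229 ########+++++++++:::::#######+#::.........
230 #######++++++++++::::.#######++:..........
231 ######+#+++++++++::::.#########:..........
232 ########+++++++++::::.########+::.........
233 ########+++++++++:::::########+:..........
234 #######+++++++++++::::+#######::..........
235 #######++++++++++:::::+######++:..........
236 ########++++++++++::::+######+++..........
237 #######+++++++++++:::::####+::............
238 ########++++++++++::::....................
239 ########++++++++++
[... 1620 characters left out ...]
....................::++####++::++++++#++:
137 ..................::++######++:::++#####+:
138 ...............:::++########+++::++#####+.
139 ..............::++##########+++:::++####:.
140 ..............::+############++::::++##+:.
141 .............:::+############+++::::++++:.
142 ..............::++###########+++:::::++:..
143 ..............:::+############+++:::::::..
144 ..............::::+###########+++::::::...
145 ..............::::++##########++++:::::...
146 ..............:::::+##########+++++:::....
147 ...............::::++##########++++:::....
148 ...............:::::++#########++++::.....
149 ...............::::::+#########++++:......
150 ................::::::+#########++::......
```

With the scoop tilted, the lip in the top view is at (274,236.5). The tool-fixed offset model predicts (273.5,237.1) and a world offset predicts (274,242.5), so the offset is fixed in the tool. I'll go back to about 4° lip-up and compute the transfer.

Request:
play_rows --increments '[{"slide":[0,0,0],"angular":[0,-3,0],"claw":-1},{"slide":[0,0,0],"angular":[0,-5,0],"claw":-1},{"slide":[0,0,0],"angular":[0,-5,0],"claw":-1},{"slide":[0,0,0],"angular":[0,-4,0],"claw":-1},{"slide":[0,0,0],"angular":[0,-3,0],"claw":-1},{"slide":[0,0,0],"angular":[0,-1,0],"claw":-1},{"slide":[0,0,0],"angular":[0,0,0],"claw":-1}]'

```text
time: 10.95
ee_pos: [0.5699, 0.06, 0.1557]
tcp_rot: [-180.0, -3.9, -170.8]
wrist_force: [-0.0, 0.1, -1.5]
opening: 0.0575
grasp_force: 34.8
```

```bash
cat > pour.py <<'E'
from fit import *
l=np.array([.077,0,-.0221])
o,p,R=state(); lip=p+R.apply(l); e=np.array([np.cos(np.radians(9.175)),np.sin(np.radians(9.175)),0]); cell=np.array([.4899,-.1470,0])
L=cell+.016*e+[0,0,.069]
print("t",o["time"],"q",o["q"].round(0),"lip",lip.round(4),"rpy",np.round(o["tcp_rot"],2),"lip rel cell along e",((lip-cell)@e).round(4),"across",((lip-cell)@np.array([-e[1],e[0],0])).round(4))
print("to lip target, tool mm",(R.inv().apply(L-lip)*1000).round(1),"world",((L-lip)*1000).round(1))
E
python3 pour.py
```

```text
t 10.95 q [ 6. 11. 11. 93. -0. -3.] lip [0.4955 0.0479 0.183 ] rpy [-179.99   -3.85 -170.76] lip rel cell along e 0.0366 across 0.1915
to lip target, tool mm [  13.2 -191.4  115.1] world [  10.2 -192.3 -114. ]
```

Request:
play_rows --increments '[{"slide":[0,-8,0],"angular":[0,0,0],"claw":-1},{"slide":[0,-18,0],"angular":[0,0,0],"claw":-1},{"slide":[0,-18,0],"angular":[0,0,0],"claw":-1},{"slide":[0,-18,0],"angular":[0,0,0],"claw":-1},{"slide":[0,-18,0],"angular":[0,0,0],"claw":-1},{"slide":[0,-18,0],"angular":[0,0,0],"claw":-1},{"slide":[0,-18,0],"angular":[0,0,0],"claw":-1},{"slide":[0,-18,0],"angular":[0,0,0],"claw":-1}]'

```text
time: 11.75
ee_pos: [0.5923, -0.0738, 0.1542]
tcp_rot: [180.0, -4.0, -170.8]
wrist_force: [-0.6, -0.8, -1.7]
opening: 0.0575
grasp_force: 34.8
```

Request:
play_rows --increments '[{"slide":[0,-18,0],"angular":[0,0,0],"claw":-1},{"slide":[0,-18,0],"angular":[0,0,0],"claw":-1},{"slide":[0,-14,0],"angular":[0,0,0],"claw":-1},{"slide":[0,-7,0],"angular":[0,0,0],"claw":-1},{"slide":[3,0,15],"angular":[0,0,0],"claw":-1},{"slide":[4,0,25],"angular":[0,0,0],"claw":-1},{"slide":[4,0,25],"angular":[0,0,0],"claw":-1},{"slide":[0,0,10],"angular":[0,0,0],"claw":-1}]'

```text
time: 12.55
ee_pos: [0.5839, -0.1307, 0.0779]
tcp_rot: [179.9, -4.2, -170.7]
wrist_force: [0.8, -0.2, -1.1]
opening: 0.0574
grasp_force: 34.7
```

```bash
python3 pour.py; python3 lip.py | awk '/^top/||/^scene/{print} /rows from/{n++} n==1'
```

```text
t 12.55 q [-12.  15.   6.  85.  -1. -21.] lip [ 0.5097 -0.1428  0.1055] rpy [ 179.93   -4.17 -170.74] lip rel cell along e 0.0202 across 0.001
to lip target, tool mm [ 1.5 -1.  36.7] world [ -4.   -1.6 -36.5]
top tool [[356.9, 240.1], [337.3, 242.8], [355.5, 240.8], [338.1, 243.2]]
top world [[357.0, 240.9], [337.4, 243.7], [355.6, 241.6], [338.2, 244.0]]
rows from 225 cols from 326
225 ##########################################
226 ##########################################
227 ##########################################
228 ##########################################
229 ##########################################
230 ##########################################
231 ##########################################
232 ##########################################
233 ##########################################
234 ##########################################
235 ##########################################
236 ##########################################
237 ##########################################
238 ##########################################
239 ##########################################
240 #####
[... 395 characters left out ...]
##################
249 ##########################################
250 ##########################################
251 ##########################################
252 ##########################################
253 ##########################################
254 ##########################################
255 ##########################################
256 ##########################################
scene tool [[291.2, 181.0], [306.9, 173.7], [292.2, 183.5], [306.2, 177.1]]
scene tool [[291.2, 181.0], [306.9, 173.7], [292.2, 183.5], [306.2, 177.1]]
scene world [[290.8, 180.4], [306.6, 173.2], [291.9, 183.0], [305.8, 176.6]]
scene world [[290.8, 180.4], [306.6, 173.2], [291.9, 183.0], [305.8, 176.6]]
```

The top crop reads all bright, which is odd. I'll check whether the frame is valid.

Run:
```python
from fit import *
for n in("top","scene"):
    for k in range(2):
        im=bot.camera(n); print(n,im.mean().round(1),im.min(),im.max(),[int(x) for x in im.min(2)[::50,::80].ravel()])
        np.save(f"m_{n}.npy",im)
```

```text
top 113.2 0 255 [108, 111, 110, 113, 109, 114, 113, 111, 230, 234, 243, 0, 24, 5, 29, 23, 12, 40, 35, 36, 37, 39, 35, 239, 7, 168, 38, 38, 77, 21, 41, 16, 161, 186, 227, 72, 230, 22, 36, 32, 158, 40, 23, 237, 229, 149, 38, 36, 159, 37, 35, 37, 237, 40, 207, 235, 151, 36, 32, 33, 235, 32, 235, 233]
top 113.2 0 255 [108, 111, 112, 113, 113, 119, 112, 109, 232, 232, 244, 0, 19, 19, 19, 25, 8, 39, 31, 38, 35, 39, 37, 239, 11, 168, 37, 41, 83, 21, 32, 15, 157, 185, 228, 73, 230, 26, 44, 37, 162, 40, 25, 238, 230, 151, 35, 41, 162, 35, 38, 38, 238, 32, 203, 234, 152, 36, 28, 34, 235, 35, 235, 235]
scene 98.9 0 245 [226, 91, 112, 204, 210, 86, 83, 61, 127, 89, 85, 89, 235, 28, 86, 69, 85, 71, 35, 28, 72, 30, 28, 72, 82, 87, 48, 22, 32, 207, 32, 208, 50, 92, 242, 236, 136, 31, 32, 28, 52, 232, 38, 35, 27, 75, 31, 26, 58, 235, 32, 34, 33, 27, 218, 231, 88, 230, 35, 30, 40, 118, 239, 230]
scene 98.9 0 246 [225, 85, 112, 205, 210, 87, 85, 60, 123, 88, 85, 90, 234, 30, 85, 62, 87, 72, 30, 33, 69, 31, 28, 71, 83, 93, 47, 30, 25, 211, 32, 210, 48, 93, 242, 236, 136, 26, 35, 28, 53, 233, 41, 33, 31, 78, 30, 30, 55, 234, 32, 36, 26, 31, 217, 232, 91, 228, 31, 28, 37, 123, 239, 232]
```

Run:
```python
from fit import *
p=[.46714,-.21956,.160135]; c,s=np.cos(p[2]),np.sin(p[2]); A=np.array([[c,-s],[s,c]])
X=np.array([[*(np.array(p[:2])+A@q),.048] for q in([.076,.110],[.076,-.110],[-.076,-.110],[-.076,.110],[.002,.002],[.066,.1],[.066,.036],[.002,.036],[.002,.1])])
u=proj("scene",X); print("pred corners",u.round(1).tolist())
im=cv2.imread("pics/scene0.png"); g=im.min(2).astype(int)
for r in range(155,206): print(r,"".join(".:+#"[min(3,g[r,q]//45)] for q in range(262,322)))
m=np.load("m_scene.npy").min(2).astype(int)
print("now")
for r in range(150,206): print(r,"".join(".:+#"[min(3,m[r,q]//45)] for q in range(262,350)))
```

```text
pred corners [[316.4, 191.8], [246.6, 225.2], [225.6, 186.8], [291.8, 157.7], [271.5, 189.5], [311.7, 190.9], [292.1, 200.1], [281.9, 184.7], [301.1, 176.0]]
155 .........................................................::+
156 .........................................................:::
157 ..........................................................::
158 ............................::::..........................::
159 ..........................:::::::.........................::
160 ........................::::++++:.........................::
161 ......................:::+++++++::........................::
162 ....................:::+++++:++++::........................:
163 .................::::++++:::::++++::.......................:
164 ..............::::++++:::::::::++++:......................::
165 .............::++++++:::::::..::+++::......................:
166 ...........:::+++++::::::.:::..::+++::....................::
167 .......::::+++++:::::::.:::::::::++++::...................:+
168 ......:::+++++:::::::.::::++++::::++++:...................:+
169 ....:::+++++::::::::::::+###
[... 6884 characters left out ...]
.....:+############+++::++##+:...................
199 :::::::::+++++++++++++++:::::::.............:#############+++++:++##+:..................
200 ::::::++++++++++++++++++:::::::............::##############++++::+###+:...............::
201 :::::++++++++++++++++++++:::::::...........::+##############+++::++##+:...........::::::
202 :::::+++++++++++++++++++++::::::...........::+###############+++:+++##+:........::::::::
203 +::::::+++++++++++++++++++:::::::..........::++##############++++++++##+:.......::::::::
204 +:::::::++++++++++++++:::::::::::.........:::++########+######++++:++##+::....::::::::::
205 +::::::::+++++++++++:::::++::::::.........:::++################++++:++##+:::::::::::::::
```

The empty cell and the tray corners agree in the scene view: predicted (291.8,157.7) and (316.4,191.8), and they're seen there. The lip is where I expect it. I'll lower, level out, then tilt about the lip.

Request:
play_rows --increments '[{"slide":[0.5,-0.5,12],"angular":[0,0,0],"claw":-1},{"slide":[0.5,-0.5,12],"angular":[0,0,0],"claw":-1},{"slide":[0.5,0,8],"angular":[0,0,0],"claw":-1},{"slide":[-0.7,0,-2.7],"angular":[0,-2,0],"claw":-1},{"slide":[-0.7,0,-2.7],"angular":[0,-2,0],"claw":-1},{"slide":[-0.7,0,-2.7],"angular":[0,-2,0],"claw":-1},{"slide":[0,0,3],"angular":[0,0,0],"claw":-1},{"slide":[0,0,0],"angular":[0,0,0],"claw":-1}]'

```text
time: 13.65
ee_pos: [0.5836, -0.1321, 0.0525]
tcp_rot: [180.0, 1.9, -170.8]
wrist_force: [0.8, -0.5, -2.2]
opening: 0.0576
grasp_force: 34.8
```

```bash
python3 pour.py
```

```text
t 13.65 q [-13.  10.  -3.  76.   1. -22.] lip [ 0.5069 -0.1446  0.072 ] rpy [ 179.98    1.91 -170.76] lip rel cell along e 0.0171 across -0.0003
to lip target, tool mm [1.2 0.3 3. ] world [-1.2  0.1 -3. ]
```

Request:
play_rows --increments '[{"slide":[-0.4,0,-1.35],"angular":[0,-1,0],"claw":-1},{"slide":[-0.4,0,-1.35],"angular":[0,-1,0],"claw":-1},{"slide":[-0.4,0,-1.35],"angular":[0,-1,0],"claw":-1},{"slide":[-0.4,0,-1.35],"angular":[0,-1,0],"claw":-1},{"slide":[-0.4,0,-1.35],"angular":[0,-1,0],"claw":-1},{"slide":[-0.4,0,-1.35],"angular":[0,-1,0],"claw":-1},{"slide":[-0.4,0,-1.35],"angular":[0,-1,0],"claw":-1},{"slide":[-0.4,0,-1.35],"angular":[0,-1,0],"claw":-1}]'

```text
time: 14.45
ee_pos: [0.5863, -0.1318, 0.0646]
tcp_rot: [-180.0, 10.1, -170.8]
wrist_force: [-0.2, -0.8, -1.1]
opening: 0.0574
grasp_force: 34.8
```

Request:
play_rows --increments '[{"slide":[-0.4,0,-1.35],"angular":[0,-1,0],"claw":-1},{"slide":[-0.4,0,-1.35],"angular":[0,-1,0],"claw":-1},{"slide":[0,0,0],"angular":[0,0,0],"claw":-1},{"slide":[0,0,0],"angular":[0,0,0],"claw":-1},{"slide":[-0.4,0,-1.35],"angular":[0,-1,0],"claw":-1},{"slide":[-0.4,0,-1.35],"angular":[0,-1,0],"claw":-1},{"slide":[-0.4,0,-1.35],"angular":[0,-1,0],"claw":-1},{"slide":[-0.4,0,-1.35],"angular":[0,-1,0],"claw":-1}]'

```text
time: 15.25
ee_pos: [0.5868, -0.1317, 0.0729]
tcp_rot: [-180.0, 16.1, -170.8]
wrist_force: [1.0, -0.1, -1.5]
opening: 0.0576
grasp_force: 34.8
```

```bash
python3 pour.py
```

```text
t 15.25 q [-16.  -4. -16.  63.   7. -24.] lip [ 0.5078 -0.1446  0.0728] rpy [-180.     16.08 -170.75] lip rel cell along e 0.018 across -0.0004
to lip target, tool mm [3.  0.4 3.1] world [-2.1  0.1 -3.8]
```

Request:
play_rows --increments '[{"slide":[-0.2,0,-1.3],"angular":[0,-1,0],"claw":-1},{"slide":[-0.2,0,-1.3],"angular":[0,-1,0],"claw":-1},{"slide":[-0.2,0,-1.3],"angular":[0,-1,0],"claw":-1},{"slide":[-0.2,0,-1.3],"angular":[0,-1,0],"claw":-1},{"slide":[-0.2,0,-1.3],"angular":[0,-1,0],"claw":-1},{"slide":[-0.2,0,-1.3],"angular":[0,-1,0],"claw":-1},{"slide":[-0.2,0,-1.3],"angular":[0,-1,0],"claw":-1},{"slide":[-0.2,0,-1.3],"angular":[0,-1,0],"claw":-1}]'

```text
time: 16.05
ee_pos: [0.5849, -0.132, 0.0833]
tcp_rot: [-180.0, 24.1, -170.8]
wrist_force: [-0.0, 0.2, -1.4]
opening: 0.0576
grasp_force: 34.7
```

Request:
play_rows --increments '[{"slide":[-0.4,0,-1.3],"angular":[0,-1,0],"claw":-1},{"slide":[-0.4,0,-1.3],"angular":[0,-1,0],"claw":-1},{"slide":[-0.4,0,-1.3],"angular":[0,-1,0],"claw":-1},{"slide":[-0.4,0,-1.3],"angular":[0,-1,0],"claw":-1},{"slide":[0,0,0],"angular":[0,0,0],"claw":-1},{"slide":[0,0,0],"angular":[0,0,0],"claw":-1},{"slide":[0,0,0],"angular":[0,0,0],"claw":-1},{"slide":[0,0,0],"angular":[0,0,0],"claw":-1}]'

```text
time: 16.85
ee_pos: [0.5843, -0.1321, 0.0885]
tcp_rot: [-180.0, 28.0, -170.7]
wrist_force: [0.0, -0.6, -0.8]
opening: 0.0574
grasp_force: 34.9
```

```bash
python3 pour.py
```

```text
t 16.85 q [-19. -14. -27.  52.  13. -26.] lip [ 0.507  -0.1447  0.0719] rpy [-180.     27.99 -170.75] lip rel cell along e 0.0172 across -0.0005
to lip target, tool mm [2.4 0.5 2. ] world [-1.3  0.3 -2.9]
```

Request:
play_rows --increments '[{"slide":[-0.7,0,-2.7],"angular":[0,-2,0],"claw":-1},{"slide":[-0.7,0,-2.7],"angular":[0,-2,0],"claw":-1},{"slide":[-0.7,0,-2.7],"angular":[0,-2,0],"claw":-1},{"slide":[-0.7,0,-2.7],"angular":[0,-2,0],"claw":-1},{"slide":[-0.7,0,-2.7],"angular":[0,-2,0],"claw":-1},{"slide":[-0.7,0,-2.7],"angular":[0,-2,0],"claw":-1},{"slide":[-0.7,0,-2.7],"angular":[0,-2,0],"claw":-1},{"slide":[-0.7,0,-2.7],"angular":[0,-2,0],"claw":-1}]'

```text
time: 17.65
ee_pos: [0.5765, -0.1334, 0.1095]
tcp_rot: [-180.0, 44.1, -170.7]
wrist_force: [0.6, 0.4, -0.9]
opening: 0.0573
grasp_force: 34.9
```

Request:
play_rows --increments '[{"slide":[-0.7,0,-2.7],"angular":[0,-2,0],"claw":-1},{"slide":[-0.3,0,-1.3],"angular":[0,-1,0],"claw":-1},{"slide":[0,0,0],"angular":[0,0,0],"claw":-1},{"slide":[0,0,0],"angular":[0,0,0],"claw":-1},{"slide":[0,0,0],"angular":[0,0,0],"claw":-1},{"slide":[0,0,0],"angular":[0,0,0],"claw":-1},{"slide":[0,0,0],"angular":[0,0,0],"claw":-1},{"slide":[0,0,0],"angular":[0,0,0],"claw":-1}]'

```text
time: 18.45
ee_pos: [0.5745, -0.1337, 0.1129]
tcp_rot: [180.0, 47.0, -170.7]
wrist_force: [0.5, 0.0, 0.2]
opening: 0.0572
grasp_force: 34.9
```

```bash
python3 pour.py
python3 - <<'E'
from fit import *
f=[]
for k in range(12): bot.camera("scene"); f.append(bot.get_obs()["wrist_force"])
print(np.mean(f,0))
m=bot.camera("scene"); np.save("n_scene.npy",m); g=m.min(2).astype(int)
for r in range(168,206): print(r,"".join(".:+#"[min(3,g[r,q]//45)] for q in range(275,322)))
E
```

```text
t 18.45 q [-25. -30. -45.  34.  25. -25.] lip [ 0.5067 -0.1448  0.0717] rpy [ 180.     46.99 -170.75] lip rel cell along e 0.017 across -0.0005
to lip target, tool mm [2.6 0.5 1.1] world [-1.   0.3 -2.7]
[ 0.0326696   0.16747979 -0.8739677 ]
168 ...:::::........:..:::++::...................:+
169 ....::::::..........::+++::.............::...::
170 ......:::::..........::++:::...........::::...:
171 ...:::++##+:.....::::::+++::..........:+++:...:
172 ....::+####+:...:::::::::++::.........:+##+:..:
173 .....:+####+:...:++++::::+++::......:::+##++:::
174 .....:+####+:..::+###:::::+++:...:::::++#####+:
175 ::...::+###+:...:####+::::+++::..:::::++#######
176 ::....::+++::..::####+:::::+++::::::+++########
177 :::....:::::...::+###++:::::++::::+++##########
178 ::::...:::::...::++#++:::::::++++++############
179 ::::............::+++::::::::+++###############
180 :::::..:::::....::+::::::::::+#################
181 :..::::::::::...:+++:::::::+###################
182 :.::::+++::::...:+##+::::+#####################
183 ::::::+++::::...:+##+++++######################
184 +::::::+::::....::+##+
[... 417 characters left out ...]
+:::+###################
193 ::::::::::::::::::::::++:::++##################
194 .:::::+:::::::::::::::::::::+################+:
195 :::+++++:::.:::++:::::::::::+##############+::.
196 ::+++++++::.:::::::::::::::+++###########+:::..
197 +++++++++::.::::::..::::::::++#########+:::....
198 ++++++++++::::::::..::::::::::+######+::.......
199 +++++++++++:::::::..::::::::::++###+:::........
200 +++++++++++:::::::::::::::::::::++:::::........
201 ++++++:++++::::::::::::::::::::::::............
202 +++++++++::::::::::::::::.::..:::..............
203 ++++++++::+:::::::::::::::..::.................
204 ++++++++:::::::::::::.::::::..:................
205 +++++++::::::::::::::::::..:...................
```

The wrist load fell from about −1.4 N to about −0.8 N, so the scoop looks empty. I'll go straight up, level out, and check the cell.

Request:
play_rows --increments '[{"slide":[-7,0,-7],"angular":[0,0,0],"claw":-1},{"slide":[-15,0,-14],"angular":[0,0,0],"claw":-1},{"slide":[-15,0,-14],"angular":[0,0,0],"claw":-1},{"slide":[-15,0,-14],"angular":[0,0,0],"claw":-1},{"slide":[0,0,0],"angular":[0,5,0],"claw":-1},{"slide":[0,0,0],"angular":[0,6,0],"claw":-1},{"slide":[0,0,0],"angular":[0,6,0],"claw":-1},{"slide":[0,0,0],"angular":[0,6,0],"claw":-1}]'

```text
time: 19.9
ee_pos: [0.5742, -0.134, 0.1863]
tcp_rot: [-179.9, 23.9, -170.7]
wrist_force: [0.2, 0.0, -0.9]
opening: 0.0573
grasp_force: 34.9
```

Request:
play_rows --increments '[{"slide":[0,0,0],"angular":[0,6,0],"claw":-1},{"slide":[0,0,0],"angular":[0,6,0],"claw":-1},{"slide":[0,0,0],"angular":[0,6,0],"claw":-1},{"slide":[0,0,0],"angular":[0,4,0],"claw":-1},{"slide":[0,0,0],"angular":[0,2,0],"claw":-1},{"slide":[0,0,0],"angular":[0,0,0],"claw":-1}]'

```text
time: 20.5
ee_pos: [0.5751, -0.1335, 0.184]
tcp_rot: [180.0, -0.1, -170.7]
wrist_force: [-0.4, 0.7, -0.9]
opening: 0.0576
grasp_force: 34.9
```

```bash
python3 pour.py
python3 - <<'E'
from fit import *
print(state()[1], proj("top",[.4899,-.147,.01]),proj("scene",[.4899,-.147,.01]))
g=bot.camera("scene").min(2).astype(int)
for r in range(170,206): print(r,"".join(".:+#"[min(3,g[r,q]//45)] for q in range(275,322)))
E
```

```text
t 20.5 q [-13.  10.  12.  92.   0. -22.] lip [ 0.4991 -0.146   0.2062] rpy [ 1.7997e+02 -6.0000e-02 -1.7071e+02] lip rel cell along e 0.0093 across -0.0005
to lip target, tool mm [ -6.9   0.4 137.2] world [   6.6    1.5 -137.2]
[ 0.5750975  -0.13354763  0.18399896] [[346.06323091 249.75588243]] [[297.46836405 195.35149761]]
170 :::..:::::++:............:#############+++++:::
171 :.:.::+#####+:...........:###############++++::
172 ::::+########+..........::+###########+#++++++:
173 ::++#########+:.........::++#########+####+++++
174 :+###########+++++::...:::+++#####+######++++++
175 +##################:...:::+++#+#############+++
176 +##################+:..::::++++##+#+##++#####++
177 :+#################+:..:::::++++##############+
178 :+#################+:...::::+++++##+###########
179 ::+################+:...:::::+++#++############
180 :::############++++::...:::::++################
181 :::+##########+::::::..::::::++################
182 ::::+#######++::::::::::::::::+################
183 ::::++###+++:::::::.::::::::::++###############
184 +::::+##++:::::::.:.:::::::::::++#########
[... 397 characters left out ...]
+::::++++:::+++++++++++:
193 ::::::::::::+++###+####+:::::::::::+++++++++:::
194 :::+++++::::++####++#++:::::::++++:+++++++:::::
195 ::+####+:::::+####+:::::::::+++++++:++++:::::..
196 ++#####++:::::++++:::::::::+++++++::++:::::....
197 ########++:::::++::::::::+++++++:::::::::......
198 ########++:::::::::::::::+++++::::::::::.......
199 ########+++::::::::::::::+++::::.:::::.........
200 +########++::::::::::::::::::::.:::::..........
201 #####+###+++::::::::::::::::::..:..............
202 #####++##++++:::::::::::::::::::...............
203 #####++++++++::::::::::::.:::.:................
204 ###+++++++::::::::::::::::..::.................
205 +#++++++:::::::::::::::::::....................
```

Four balls are visible in the cell, at scene (292,190), (296,192), (290,194) and (304,190). The fifth is probably hidden by the near wall. I'll move away gently and check from the top.

Request:
play_rows --increments '[{"slide":[-1,8,0],"angular":[0,0,0],"claw":-1},{"slide":[-2,16,0],"angular":[0,0,0],"claw":-1},{"slide":[-2,16,0],"angular":[0,0,0],"claw":-1},{"slide":[-2,16,0],"angular":[0,0,0],"claw":-1},{"slide":[-2,16,0],"angular":[0,0,0],"claw":-1},{"slide":[-2,16,0],"angular":[0,0,0],"claw":-1},{"slide":[-2,16,0],"angular":[0,0,0],"claw":-1},{"slide":[-2,16,0],"angular":[0,0,0],"claw":-1}]'

```text
time: 21.35
ee_pos: [0.5695, -0.0114, 0.1843]
tcp_rot: [180.0, 0.0, -170.7]
wrist_force: [-0.1, 0.3, -0.0]
opening: 0.058
grasp_force: 34.9
```

Run:
```python
from fit import *
print(state()[1])
g=bot.camera("top").min(2).astype(int)
for r in range(233,266): print(r,"".join(".:+#"[min(3,g[r,q]//45)] for q in range(328,368)))
```

```text
[ 0.56949333 -0.01141165  0.18434457]
233 ...........................::+++++++++++
234 ...................:::+++++++++++:::++++
235 ............:::+++++++++++::::++++++++::
236 ..:..::++++++++++++:::+++++++++:::..:::+
237 .+#++++++++::::++++++++::::..:+++::##:+#
238 .:#+:::+++++++++:::.:+::::::..++#++##:+#
239 ..#:+++++:::.::::::++++::::::.++#+:++::+
240 ..#++::::::::::::::+###::::::.+:::..::.+
241 ..#++::::::::::::::+###+::::..+:++.+##:+
242 ..#+++::::::::::::.++++::::::.++##:+##:+
243 ..#+:+:::::::::::::::::::::::.:++#::+::.
244 ..+#:+:::::::::::::::::::::::.:+:::.:+::
245 ..:#:+:::::::::::::::::::::::..++#::+##+
246 ...#:+::::::::::::::::::::::::.++##++#+:
247 ...##+::::::::::::::::::::::::.+:+:.:+::
248 ...##++::::::::::::::::::::::..+:::.:++:
249 ...##++:::::::::::::::::::::::.++##:+##:
250 ...##:+:+++:::::::::::::::::::.:+##:++#:
251 ...+#:+++#++:::::::++:::+++:::.:#++:::::
252 ...:#++:+##+::::::++#+:++##+:...+:::.++:
253 ....#+#:+#++::::::+###:++###::..++##:+##
254 ....##+.+++:::::::+##+::+##+:::.+:##:+#+
255 ....##+::::::::::.++++:::++::::.++#::.::
256 ....##++:::::::::::::::::.:::::.+:++.+##
257 ....##:+::::::::::::+++::::::::.:+##:+##
258 ....#+:+:::::::::::++##+:::::::.:+#+::++
259 ....++:+:::::::::::+###+:::::::..+:::..:
260 ....:+:+:::::::::::+++++::::.:.:.+...::+
261 .....+++:::::::::...:+:.::...::++++++#+:
262 .....+++:::::::..::...::++++++++:+:..:::
263 .....++:::::...:++++++#+::::++:..:+:::++
264 .....++++++++++++::::+::::#####:.:+::+++
265 .....:++++::::::::+####+.######+..+:++++
```

All five balls are in the cell from above: (349,241), (337,252), (347,253), (353,253) and (349,259). Now I'll return the scoop to the pan.

Request:
play_rows --increments '[{"slide":[-3,20,0],"angular":[0,0,0],"claw":-1},{"slide":[-5,36,0],"angular":[0,0,0],"claw":-1},{"slide":[-5,36,0],"angular":[0,0,0],"claw":-1},{"slide":[-5,36,0],"angular":[0,0,0],"claw":-1},{"slide":[-5,36,0],"angular":[0,0,0],"claw":-1},{"slide":[-5,36,0],"angular":[0,0,0],"claw":-1},{"slide":[-5,36,0],"angular":[0,0,0],"claw":-1},{"slide":[-4,20,0],"angular":[0,0,0],"claw":-1}]'

```text
time: 22.2
ee_pos: [0.5643, 0.2486, 0.1841]
tcp_rot: [180.0, -0.0, -170.6]
wrist_force: [-0.0, 0.2, -0.4]
opening: 0.0578
grasp_force: 34.9
```

Request:
play_rows --increments '[{"slide":[0,0,15],"angular":[0,0,0],"claw":-1},{"slide":[0,0,25],"angular":[0,0,0],"claw":-1},{"slide":[0,0,25],"angular":[0,0,0],"claw":-1},{"slide":[0,0,20],"angular":[0,0,0],"claw":-1},{"slide":[0,0,10],"angular":[0,0,0],"claw":-1},{"slide":[0,0,5],"angular":[0,0,0],"claw":-1},{"slide":[0,0,2],"angular":[0,0,0],"claw":-1},{"slide":[0,0,0],"angular":[0,0,0],"claw":-1}]'

```text
time: 23.0
ee_pos: [0.5653, 0.2459, 0.0831]
tcp_rot: [180.0, 0.1, -170.8]
wrist_force: [-0.2, -0.2, -1.4]
opening: 0.0578
grasp_force: 34.9
```

Run:
```python
from fit import *
go([.565,.247,.072],[180,0,-170.7])
```

```text
t 23.0 q [23.5 13.4  5.  81.5 -0.  14.3] p [0.5653 0.2459 0.0831] rpy [ 1.7999e+02  6.0000e-02 -1.7076e+02] open 0.05778278240430428 gf 34.93099808692932
slide mm [ 0.1  1.2 11.1]
turn [ 0.01  0.06 -0.06]
```

Slow final approach while watching the force.

Request:
play_rows --increments '[{"slide":[0,0,3],"angular":[0,0,0],"claw":-1},{"slide":[0,0,3],"angular":[0,0,0],"claw":-1},{"slide":[0,0,2],"angular":[0,0,0],"claw":-1},{"slide":[0,0,1],"angular":[0,0,0],"claw":-1},{"slide":[0,0,0.5],"angular":[0,0,0],"claw":-1},{"slide":[0,0,0],"angular":[0,0,0],"claw":-1},{"slide":[0,0,0],"angular":[0,0,0],"claw":-1}]'

```text
time: 23.7
ee_pos: [0.565, 0.2457, 0.073]
tcp_rot: [180.0, 0.0, -170.8]
wrist_force: [-0.1, 0.5, -0.6]
opening: 0.0573
grasp_force: 34.9
```

Request:
play_rows --increments '[{"slide":[0,0,0.5],"angular":[0,0,0],"claw":-1},{"slide":[0,0,0.5],"angular":[0,0,0],"claw":-1},{"slide":[0,0,0.5],"angular":[0,0,0],"claw":-1},{"slide":[0,0,0],"angular":[0,0,0],"claw":-1}]'

```text
time: 24.1
ee_pos: [0.565, 0.2457, 0.0717]
tcp_rot: [180.0, 0.0, -170.8]
wrist_force: [-0.9, -0.7, 3.0]
opening: 0.0577
grasp_force: 35.4
```

Run:
```python
from fit import *
f=[];z=[]
for k in range(8): bot.camera("scene"); o=bot.get_obs(); f.append(o["wrist_force"]); z.append(o["ee_pos"][2])
print(np.mean(f,0),np.mean(z))
```

```text
[-1.1123676  -0.4436744   3.76072176] 0.07164183440209024
```

It is on the pan with about 4 N of contact. I'll ease off, then open gradually.

Request:
play_rows --increments '[{"slide":[0,0,-0.5],"angular":[0,0,0],"claw":-1},{"slide":[0,0,0],"angular":[0,0,0],"claw":0.4},{"slide":[0,0,0],"angular":[0,0,0],"claw":0.5},{"slide":[0,0,0],"angular":[0,0,0],"claw":0.7},{"slide":[0,0,0],"angular":[0,0,0],"claw":1},{"slide":[0,0,0],"angular":[0,0,0],"claw":1},{"slide":[0,0,0],"angular":[0,0,0],"claw":1},{"slide":[0,0,0],"angular":[0,0,0],"claw":1}]'

```text
time: 25.3
ee_pos: [0.5649, 0.2457, 0.0718]
tcp_rot: [180.0, -0.0, -170.8]
wrist_force: [-0.4, 0.1, 0.5]
opening: 0.0854
grasp_force: 0.0
```

Request:
play_rows --increments '[{"slide":[0,0,-5],"angular":[0,0,0],"claw":1},{"slide":[0,0,-10],"angular":[0,0,0],"claw":1},{"slide":[0,0,-20],"angular":[0,0,0],"claw":1},{"slide":[0,0,-30],"angular":[0,0,0],"claw":1},{"slide":[0,0,-30],"angular":[0,0,0],"claw":1},{"slide":[0,0,-30],"angular":[0,0,0],"claw":1},{"slide":[0,0,-20],"angular":[0,0,0],"claw":1},{"slide":[0,0,0],"angular":[0,0,0],"claw":1}]'

```text
time: 26.1
ee_pos: [0.5659, 0.2461, 0.2213]
tcp_rot: [179.9, 0.3, -170.8]
wrist_force: [-0.3, 0.7, 0.0]
opening: 0.0856
grasp_force: 0.0
```

Run:
```python
from fit import *
go([.565,.247,.072])
m=np.array([.565,.2457,.1]); c,s=np.cos(np.radians(9.24)),np.sin(np.radians(9.24))
M=np.array([[-.077,-.022,-.0065],[-.077,.022,-.0065],[.053,.029,.022],[.053,-.029,.022]])@np.array([[c,s,0],[-s,c,0],[0,0,1]])+m
print(proj("top",M).round(1).tolist())
g=bot.camera("top").min(2).astype(int); c0=proj("top",m)[0].astype(int)
for r in range(c0[1]-25,c0[1]+40): print(r,"".join(" .:-=+*#%@"[min(9,g[r,q]//26)] for q in range(c0[0]-30,c0[0]+35)))
print(c0-[30,25])
```

```text
t 26.1 q [23.5 14.3 21.4 96.7 -0.  14.3] p [0.5659 0.2461 0.2213] rpy [ 179.92    0.33 -170.76] open 0.08556928756743677 gf 0.0
slide mm [  1.6   0.8 149.3]
[[206.6, 245.7], [189.2, 248.1], [177.3, 196.6], [200.5, 193.4]]
191 %%%%%%%%%%%%%%%%##%@@@@@@@@@@@@@@:=#---=+++@%%%%%%%%%%%%%%%%%%%%@
192 @%%%%%%%%%%%%%####%@@@@@@@@@@@@@@-=++=-=+++@%%%%%%%%%%%%%%%%%%%%@
193 #@%%%%%%%%%#####%#%@@@@@@@@@@@##%*@@@@:-=+*@@%@%%%%%%%%%%%%%%%%%@
194 -#@@@%%@%########+- :*###@@@@@@@@+-:=@::-=*@@@%%%%%%%%%%%%%%%%%%@
195  .*%@%########%*.  .     :--:..:::::=@.:::-++==+%%%%%%%%%%%%%%%%@
196    ...........-+= ..         ..:-:-:+@.:-:-+++++@%%%%%%%%%%%%%%%%
197                  ..:.            :**#@::-::=++++@%%%%%%%%%%%%%%%@
198                ...--::.          -%@@@:::--=++++@%%%%%%%%%%%%%%@@
199        .   ..::--:-=:::...     . .*@@@-:-:-=++++@%%%%%%%%%%%@@@@@
200      ....::::---::-=::.....   .. :*@@@=:-:-=++++@%%%%@@%%%%%%%%@@
201      .:::::::-::::-=-:......  .. :*@@@*::::=++++@@%%%%%%%%%%@%@@+
202      .::::::::--::---::.....  ..  +@@%%::::-=+++@@%%%%%%%%@@@=+++
203      .::::::--:::.::.   ...   ..  
[... 2981 characters left out ...]
%%%%%%%%#####%%%%%%:-*=*@@@#**=+%%%%%%%%%%%%%%%%%%%%@@@%%%%%
247 @%%%%%%%%%%%%%###%%##%%%*-+*+=-+%%%%%%%%%%%%%%%%%%%%%#%#%#@%%%%@@
248 @%%%%%%%%%%%%%%###%%%#%#*%%%%%%%%%%%%%%%%%%%%%%%%%%%%%%%%%%@@@@%#
249 @%%%%%%%%%%%%%%%#######%%%%%%%%%%%%%%%%%%###%#%%%%%%%%%%##**+==--
250 @@%%%%%%%%%%%%%####%%%%%%%%%%%%%%%%%#%%%%%%%%%%%%%#**+=---#@@@@@@
251 @@%%%%%%%%%%%%%@%%%%%%%%##%##%%%%%%%%%%%%%%#**+=--:--+@@@@@@@@@@@
252 @@%%%%%%%%%%%%%%%###%###%%%%%%%%%%%%##*++---##@@@@@@@@@@@@@@@@@@@
253 @@%%%%%%%%%%%%%%%#%%%%%%%%%%%#**+==-::-*@@@@@@@@@@@@@@@@@@@@@@@@@
254 @@%%%%%%%%%%%%@@%%%%%%##**+=-:=%@@@@@@@@@@@@@@@@@@@@@@@@@@@@@@@##
255 @@%%%%%%@@@@@@@%#*+==---=#@@@@@@@@@@@@@@@@@@@@@@@@@@@@@@#*#%*+**#
[163 191]
```

The scoop stands on the pan with its lip at (206,245) to (190,247), which matches the flat-pose prediction. The gripper is clear, so I'm handing in.

```bash
python3 -c "
from workcell import bot
print(bot.job_done())"
```

```text
the job is handed in; nothing more can be done
None
```

All five balls are in the empty compartment, the emptied scoop stands flat near the middle of the pan, and the job is handed in; the hand-in returned no verdict, and I did not re-measure the bottle, beaker or calculator afterwards.

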